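Stand the sample plate in the photometer mount

ROBOT

A 6-joint arm with a two-finger parallel gripper is mounted at the origin on the work surface. World frame = base frame: x ahead of the robot, y to its left, z up, the work surface at z = 0. Lengths are in m, angles in rad, forces in N, time in s.
With the tool pointing down it reaches from about 0.375 to 0.9 m from the base axis. Payload 3.1 kg.
Tool frame: the origin (TCP) lies between the finger pads; the fingertips stand 22 mm ahead of it and the grasp point (between the pads) lies 3 mm ahead of it; z points along the fingers, y is the line along which they close (so a half turn about z gives the same grasp; the last joint's range is limited). The gripper opens to 87 mm and grips with 3 to 60 N. Pads are 19 mm wide; open, the fingers measure 117 mm over their backs; the gripper's body (75 mm by 190 mm) begins 51 mm behind the grasp point.
Start: joints at [1.147, 0.527, 1.433, -0, 1.181, -0.178], TCP at [0.151, 0.606, 0.245] pointing down, gripper open.
Joint ranges: [-3.08, 3.08], [-0.75, 2.2], [0.22, 2.44], [-1.43, 4.57], [0, 2.65], [-2.85, 2.85]. Speed limits (rad/s): [2.79, 2.79, 3.14, 3.14, 3.14, 3.14].

INTERFACE

Orientations are given as a unit quaternion [x, y, z, w].
In Python, from rig import robot gives the robot as it stands.
- The arm moves only by the tool move_arm, never from a script. Its argument "series" is text: rows parted by semicolons, each of 6 numbers parted by spaces: the shift along the tool's x, y, z in mm, then the turn, a rotation vector about the tool's x, y, z in degrees. In form: dx dy dz ax ay az; .... A call has 1 to 8 rows; each row is the pose to reach, as a shift and turn from the pose commanded when the call began, along the tool's axes at that moment; what a row does not reach only later rows make up. A row lasts 1/12 s, in which the tool goes at most 41.7 mm and 7.16 degrees, less where a joint would pass 70% of its speed; a pose out of reach is approached as far as the arm can. A call with a gripper value outside its range is refused whole. "jaw" is the opening, from 0 (shut) to 1 (fully open), set as the call begins (left out, the last holds). The fingers move at their own pace and stop on an object; "newtons" is the grip in N (left out, the last holds). Time passes only in rows, so rows that repeat a pose let the fingers close. It gives the time, the measured TCP pose, the force, the opening and the grip force at its end, in the units of the state.
- robot.get_obs(): the state, without advancing time (a new reading comes with each control period).
- robot.camera(name): name is "side" or "top"; returns a dict with "img" (384x512x3 uint8, red, green, blue), "mtx" (3x3 intrinsics, pixels), "world_to_cam" (4x4, takes a point from world to camera coordinates). Camera axes: x right, y down, z forward; pixel columns grow to the right and rows downward; lengths in m; the calibration is good to about 2 mm. A picture is of the moment at which its call begins. There is no depth.
- robot.hand_in(): hands the job in; it is judged then, once.
Trained networks look in a picture, given as the dict that the camera call returned (one of the last four; its "shot" number tells which), for a name from the list of things; names that differ only in an ending like _2 or _b are one class to them, and where a whole thing is asked for, a point or a joint stands for the part that bears it (a point fixed in the world has none). Each returns a list of dicts, best first, with "p" (0 to 1); they miss things now and then, are a little off and sometimes report something else, mostly with a low value. They report only what shows in the picture. A call takes as long as a camera call. They do not tell look-alikes from the thing itself.
- robot.search_frame(picture, thing): "xyz" ([x, y, z] in m, in world coordinates, good to about 4 mm: the middle of the surface that is visible of it).
- robot.tip_of(picture, thing): "xyz" ([x, y, z] in m, in world coordinates, good to about 4 mm: a listed point, or the origin of a listed thing).
The state is a dict: "time": time; "q": joint angles; "joint_velocities": joint speeds; "joint_torque": joint torques, N m; "position": TCP position; "tool_rot": TCP orientation; "ft_force": force on the tool from outside, world axes, zero at the start; "moment": the same for the moment, N m; "grip_width": finger opening in m; "grip_force": force on a finger pad.
Only numpy, scipy, OpenCV 4.12 (cv2) and the standard library are available. Lean on these libraries where they do the work, as an engineer would, in place of code of your own. Each camera call takes 0.05 s, during which the arm holds its last target. There are 200 camera calls.

TASK

Stand the aluminium sample plate upright in the mount on the grey optical block, fully down on the floor of its two channels, with the window end down and the plain end up. The plate lies flat and the channels cover its sides, so first lean it on the sloped rest, window end on the ledge, and let go of it there, so that you can take it again by its plain top end. Lower it gently into the mount without dropping it in, and leave the beaker, the bottle and the jar where they stand.

Things in the scene. Friction and masses are not known exactly. Their poses are not given: they have to be found in the camera images.
- plate: loose flat aluminium plate, 80 long x 54 wide x 8 mm thick, 0.1 kg, with a round black-rimmed glass window (33 mm) nearer one end, the foot. Starts flat on the rubber block, its long sides overhanging by 10 mm. Origin: centre of its underside as it lies; x along its length to the plain top end (foot at -40 mm, window centre -14, top +40), y across, z through the thickness (0 to 8)
- plate_foot (a point): middle of the plate's foot edge (the window end), at mid thickness
- plate_top (a point): middle of the plate's plain top edge, at mid thickness
- pad: fixed black rubber block on the bench, 70 x 34 x 16 mm high, on which the plate lies at the start with its length along the block's; origin at the centre of its underside
- rest: fixed sloped rest on a 100 x 70 x 8 mm steel foot: an aluminium slab 34 mm wide, 6 thick, rising towards its +x at 55 degrees from level, 50 mm long above the ledge; the ledge, square to the slab, stands out 16 mm. The plate leans on the slab's upper face, foot on the ledge, sides overhanging 10 mm, top 30 mm free behind. Origin: centre of the foot's underside; y across
- rest_foot (a point): inner corner of the rest, where the slab's upper face meets the ledge, mid width; 10 mm to -x of the rest's origin and 32 mm up
- mount: fixed grey optical block, 165 x 110 x 12 mm, with two upright aluminium channels that take the plate's long sides: slot 57 mm along y, 11 mm along x, 44 mm open between the lips, flared mouths, tops 90 mm above the bench. A lens barrel, 53 mm high, stands 66 to 98 mm to -x of the slot. Origin: underside, right below the slot's centre; the seated plate's thickness lies along x, its width along y
- mount_floor (a point): centre of the slot's floor, on which the plate's foot comes to stand; 12 mm above the mount's origin
- beaker: clear plastic beaker, 68 mm wide, 75 mm high, bystander; origin at the centre of its underside
- bottle: amber bottle, 60 mm wide, 125 mm high, bystander; origin at the centre of its underside
- jar: white plastic jar, 54 mm wide, 70 mm high, bystander; origin at the centre of its underside
Not all that is in view belongs to the job. What is shaped like the rest but pink or purple is not meant.

How it is judged:
By the outcome, as a careful person would: the job done as asked, in the order asked, and still so for the second after the job is handed in, with the robot touching nothing.
It also fails if it takes over 64 s, if anything falls off the work surface, if the arm or the gripper's body presses on something with over 40 N, if the wrist force passes 120 N, or if a joint passes its speed limit or range.

## Working session

There is one attempt and no reset: what is moved stays moved. The work goes in short steps, Python scripts to look and compute and a tool call to move; the robot and the scene stay as the last step left them, time stands still between calls to the robot, and variables do not carry over. Pictures are saved under pics/ and viewed, at most 10 in all, crops included, and the job is handed in when it is done.

Besides the shell and the picture viewer there is one more tool, called as name(argument=value, ...), one argument or row to a line, values as JSON. move_arm: Moves the arm, as the interface text tells. Its arguments: {"type":"object","properties":{"series":{"type":"string"},"jaw":{"type":"number"},"newtons":{"type":"number"}},"required":["series"]}

```bash
ls; mkdir -p pics; cat > h.py <<'E'
import numpy as np, cv2
from rig import robot
from scipy.spatial.transform import Rotation as R
np.set_printoptions(precision=4,suppress=True)
def save(p,n): cv2.imwrite('pics/'+n,p['img'][:,:,::-1])
def proj(p,X):
    X=np.atleast_2d(X); c=(p['world_to_cam']@np.c_[X,np.ones(len(X))].T)[:3]
    u=p['mtx']@c; return (u[:2]/u[2]).T
def plane(p,uv,z):
    W=np.linalg.inv(p['world_to_cam']); d=W[:3,:3]@np.linalg.inv(p['mtx'])@np.array([uv[0],uv[1],1.]); o=W[:3,3]
    return o+d*(z-o[2])/d[2]
E
python3 - <<'E'
from h import *
s=robot.camera('side');t=robot.camera('top')
save(s,'s0.png');save(t,'t0.png')
for n in ['plate','plate_foot','plate_top','pad','rest','rest_foot','mount','mount_floor','beaker','bottle','jar']:
    for k,p in (('s',s),('t',t)):
        for f in ('search_frame','tip_of'):
            if f=='search_frame' and n not in('plate','rest','mount'): continue
            r=getattr(robot,f)(p,n)
            print(n,k,f,[(np.round(a['xyz'],3).tolist(),round(a['p'],2)) for a in r[:3]])
print(robot.get_obs())
E
```

```text
pics
plate s search_frame [([0.517, 0.03, 0.024], 0.79)]
plate s tip_of [([0.524, 0.036, -0.001], 0.67), ([0.521, 0.038, 0.019], 0.66), ([0.755, -0.042, -0.004], 0.44)]
plate t search_frame [([0.521, 0.038, 0.025], 0.72)]
plate t tip_of [([0.522, 0.038, 0.015], 0.72)]
plate_foot s tip_of [([0.484, 0.04, 0.021], 0.62), ([0.522, 0.035, 0.019], 0.4), ([0.503, 0.41, 0.002], 0.33)]
plate_foot t tip_of [([0.482, 0.036, 0.02], 0.66), ([0.598, -0.418, -0.003], 0.2)]
plate_top s tip_of [([0.557, 0.037, 0.016], 0.8)]
plate_top t tip_of [([0.587, 0.237, 0.004], 0.66), ([0.562, 0.032, 0.02], 0.55)]
pad s tip_of [([0.524, 0.039, -0.001], 0.46), ([0.565, -0.2, 0.032], 0.42)]
pad t tip_of []
rest s search_frame [([0.697, -0.316, 0.005], 0.98), ([0.568, -0.205, 0.006], 0.61), ([0.414, -0.27, 0.007], 0.57)]
rest s tip_of [([0.575, -0.195, -0.003], 0.65), ([0.4, -0.089, -0.004], 0.64), ([0.415, -0.261, -0.0], 0.63)]
rest t search_frame [([0.701, -0.294, 0.009], 0.94), ([0.424, -0.251, 0.007], 0.93), ([0.404, -0.087, 0.01], 0.76)]
rest t tip_of [([0.704, -0.305, 0.001], 0.94), ([0.419, -0.258, 0.001], 
[... 871 characters left out ...]
0.574, -0.196, -0.002], 0.25)]
bottle t tip_of [([0.505, 0.411, -0.0], 0.77), ([0.483, 0.036, 0.02], 0.27)]
jar s tip_of [([0.601, -0.417, -0.001], 0.87)]
jar t tip_of [([0.595, -0.421, -0.001], 0.7)]
{'time': 1.5, 'q': array([ 1.1475,  0.5275,  1.4327,  0.    ,  1.1814, -0.1785]), 'joint_velocities': array([-0.0009,  0.0014, -0.0003, -0.0005, -0.0009, -0.0005]), 'joint_torque': array([  0.001 , -44.0002, -17.6981,   0.0635,   0.0504,  -0.    ]), 'position': array([0.1514, 0.6064, 0.2445]), 'tool_rot': array([ 0.1221,  0.9925,  0.    , -0.    ]), 'ft_force': array([ 0.1333, -0.3019,  0.4604]), 'moment': array([ 0.0077,  0.0316, -0.0128]), 'grip_force': 0.0, 'grip_width': 0.08734106383786287}
```

View pics/t0.png

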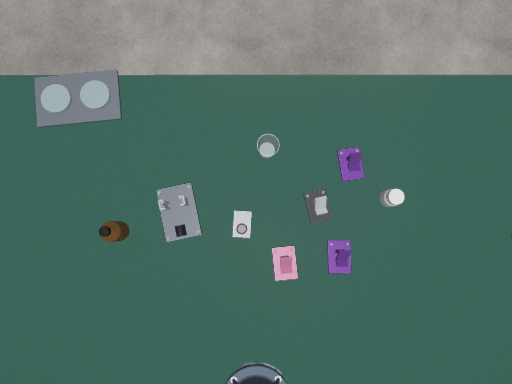

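View pics/s0.png

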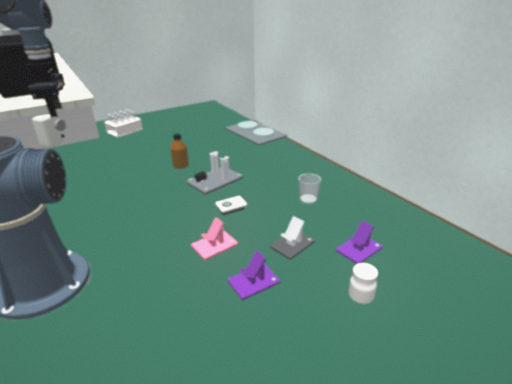

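The top view shows the plate at (242,224) with its window towards the robot, the aluminium rest at (318,206) and the mount at (179,213). The pink and purple look-alikes at (285,263), (340,257) and (351,164) are not meant. Next I need the yaws.

```bash
cat > yaw.py <<'E'
from h import *
t=robot.camera('top'); im=t['img']
def seg(name,box,lo,hi,z):
    u0,v0,u1,v1=box; c=im[v0:v1,u0:u1].astype(int)
    sat=c.max(2)-c.min(2); b=c.mean(2)
    m=((sat<lo[1])&(b>lo[0])&(b<hi)).astype(np.uint8)
    m=cv2.morphologyEx(m,cv2.MORPH_CLOSE,np.ones((5,5),np.uint8))
    cs,_=cv2.findContours(m,cv2.RETR_EXTERNAL,cv2.CHAIN_APPROX_NONE); k=max(cs,key=cv2.contourArea)
    P=np.array([plane(t,q[0]+np.array([u0,v0]),z)[:2] for q in k]).astype(np.float32)*1000
    r=cv2.minAreaRect(P); print(name,np.round(r[0],1),np.round(r[1],1),round(r[2],1))
seg('plate',(225,205,260,245),(90,25),256,.024)
seg('mount',(148,175,210,250),(60,22),256,.012)
seg('rest',(298,182,340,230),(35,14),256,.008)
print('res mm/px',(plane(t,(251,200),0)-plane(t,(250,200),0))*1000)
a=cv2.resize(im[175:255,150:345],None,fx=4,fy=4,interpolation=cv2.INTER_CUBIC)
cv2.imwrite('pics/t1.png',a[:,:,::-1])
for b in ((237,222),(322,190),(312,215),(300,200),(175,205)): print(b,im[b[1],b[0]])
E
python3 yaw.py
```

```text
plate [520.8  40.9] [55.8 81.7] 85.8
mount [559.5 233.2] [165.2 111.4] 11.2
rest [ 574.9 -194.4] [97.4 69.3] 13.2
res mm/px [-0.0296 -3.1079  0.    ]
(237, 222) [203 203 206]
(322, 190) [90 92 96]
(312, 215) [87 88 95]
(300, 200) [ 64 102  91]
(175, 205) [137 143 152]
```

View pics/t1.png

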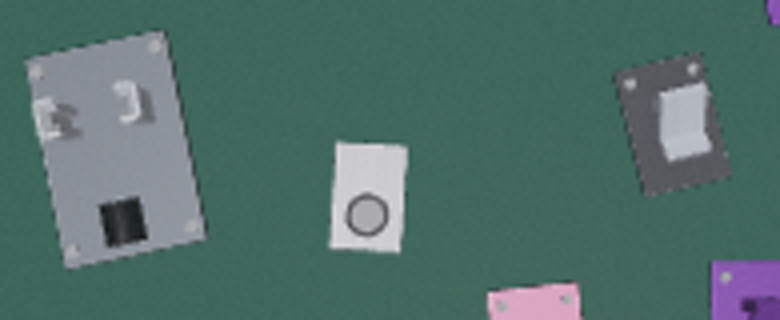

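The crop shows the block, plate and rest edges clearly. Fitted sizes match the given ones: plate 82x56, mount 165x111, rest foot 97x69 mm. Yaws are about -3.5, +11.2 and +13.2 degrees. Next I'll write the planner and approach the plate.

```bash
cat >> h.py <<'E'
def F(x,y,z,yaw,pitch=0):   # pitch: x axis raised by this many deg
    T=np.eye(4); T[:3,:3]=R.from_euler('ZY',[yaw,-pitch],degrees=True).as_matrix(); T[:3,3]=np.array([x,y,z])/1000; return T
def G(cols,p):
    T=np.eye(4); T[:3,:3]=np.array(cols).T; T[:3,3]=np.array(p)/1000; return T
G1=G([[-1,0,0],[0,1,0],[0,0,-1]],[12,0,9])     # first grasp, TCP in plate frame
def G2(ins): # second grasp: tips 'ins' mm below the top end ; tool z=-x, tool x=+y, tool y = z x x
    return G([[0,1,0],[0,0,-1],[-1,0,0]],[40-ins+22,0,4])
PAD=F(521,39,16,-3.5)
REST=F(565.5,-197,32,13.2,55)   # inner corner frame, x up the slab, z normal
def lean(up=0,out=0): 
    L=np.eye(4); L[:3,3]=[.04+up/1000,0,out/1000]; return REST@L
MNT=(583,238,12,11.2)
def seat(up=0):
    T=F(MNT[0],MNT[1],MNT[2]+40+up,MNT[3],90)
    T[:3,3]-=T[:3,2]*.004   # mid thickness over slot centre
    return T
def row(T):
    o=robot.get_obs(); Rc=R.from_quat(o['tool_rot']); d=Rc.inv().apply(T[:3,3]-o['position'])*1000
    a=(Rc.inv()*R.from_matrix(T[:3,:3])).as_rotvec(degrees=True)
    return np.r_[d.round(1),a.round(1)]
def up(T,dz): T=T.copy(); T[2,3]+=dz/1000; return T
def st():
    o=robot.get_obs(); print('t',round(o['time'],2),'p',o['position']*1000,'q',o['q'],'f',o['ft_force'],'w',o['grip_width']*1000,o['grip_force'])
E
python3 -c "
from h import *
print(row(up(PAD@G1,120)));print((PAD@G1)[:3])
for n,T in(('lean',lean()@G1),('g2',lean()@G2(24)),('seat',seat()@G2(24))):print(n,T)"
```

```text
[-507.8 -458.7   99.6   -0.    -0.   -10.5]
[[-0.9981  0.061   0.      0.533 ]
 [ 0.061   0.9981  0.      0.0383]
 [ 0.      0.     -1.      0.025 ]]
lean [[-0.5584 -0.2284  0.7975  0.5874]
 [-0.131   0.9736  0.1871 -0.1919]
 [-0.8192  0.     -0.5736  0.0798]
 [ 0.      0.      0.      1.    ]]
g2 [[-0.2284  0.7975 -0.5584  0.6059]
 [ 0.9736  0.1871 -0.131  -0.1875]
 [ 0.     -0.5736 -0.8192  0.0982]
 [ 0.      0.      0.      1.    ]]
seat [[-0.1942  0.981  -0.      0.583 ]
 [ 0.981   0.1942 -0.      0.238 ]
 [-0.     -0.     -1.      0.09  ]
 [ 0.      0.      0.      1.    ]]
```

move_arm(
  series="-254 -229 30 0 0 -10.5; -254 -229 30 0 0 -10.5; -254 -229 30 0 0 -10.5; -254 -229 30 0 0 -10.5; -254 -229 30 0 0 -10.5; -254 -229 30 0 0 -10.5; -254 -229 30 0 0 -10.5; -254 -229 30 0 0 -10.5",
  jaw=1,
  newtons=25,
)

```text
time: 2.22
position: [0.3375, 0.3296, 0.2156]
tool_rot: [0.031, 1.0, 0.0, 0.0]
ft_force: [0.4, 1.9, -0.4]
grip_width: 0.0872
grip_force: 0.0
```

```bash
python3 -c "
from h import *
st();print(row(up(PAD@G1,120)))"
```

```text
t 2.22 p [337.5058 329.5721 215.606 ] q [ 0.536   0.3661  1.8395 -0.      0.935  -0.9737] f [ 0.4375  1.9441 -0.4163] w 87.17804127882734 0.0
[-212.8 -278.9   70.6    0.     0.     0. ]
```

move_arm(
  series="-205 -260 60 0 0 0; -205 -260 60 0 0 0; -205 -260 60 0 0 0; -205 -260 60 0 0 0; -205 -260 60 0 0 0; -205 -260 60 0 0 0; -205 -260 60 0 0 0; -205 -260 60 0 0 0",
)

```text
time: 2.88
position: [0.5246, 0.0596, 0.1558]
tool_rot: [0.031, 1.0, 0.0, 0.0]
ft_force: [-0.1, 0.2, 0.2]
grip_width: 0.087
grip_force: 0.0
```

move_arm(
  series="0 0 0 0 0 0; 0 0 0 0 0 0",
)

```text
time: 3.05
position: [0.525, 0.0594, 0.1556]
tool_rot: [0.033, 0.999, 0.0, 0.0]
ft_force: [-0.4, 0.0, -0.5]
grip_width: 0.0872
grip_force: 0.0
```

```bash
python3 -c "
from h import *
st();print(row(PAD@G1))
t=robot.camera('side')
save(t,'s1.png')
print([np.round(a['xyz'],4) for n in('plate_foot','plate_top') for a in robot.tip_of(t,n)[:1]])
cv2.imwrite('pics/s1c.png',cv2.resize(t['img'][100:260,150:310],None,fx=3.5,fy=3.5,interpolation=3)[:,:,::-1])"
```

```text
t 3.05 p [524.9871  59.3852 155.6023] q [-0.0991  0.5273  1.7598  0.0001  0.854  -1.6039] f [-0.3781  0.0128 -0.4504] w 87.21233070831835 0.0
[ -9.3 -20.6 130.6   0.    0.   -0.3]
[array([0.4838, 0.0403, 0.0192]), array([0.5604, 0.0335, 0.0163])]
```

View pics/s1c.png

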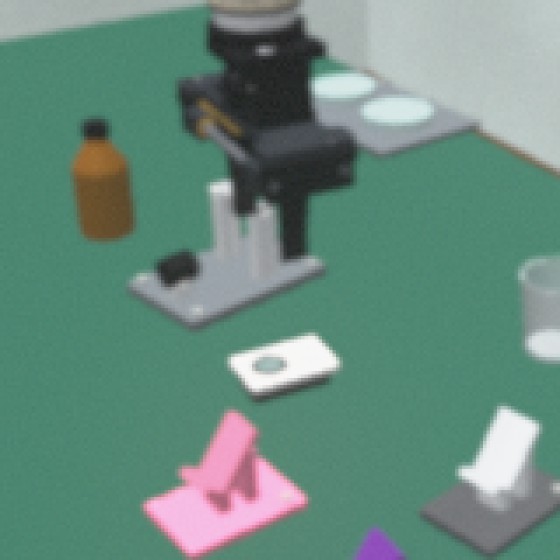

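The gripper body's wide side lies along the closing direction. The plate at crop (285,365) is unobstructed and the gripper is above it. Going down.

move_arm(
  series="-9 -20.5 30 0 0 0; -9 -20.5 70 0 0 0; -9 -20.5 100 0 0 0; -9 -20.5 115 0 0 0; -9 -20.5 125 0 0 0; -9 -20.5 130 0 0 0; -9 -20.5 130 0 0 0; -9 -20.5 130 0 0 0",
)

```text
time: 3.87
position: [0.5317, 0.0412, 0.0269]
tool_rot: [0.03, 1.0, -0.0, 0.001]
ft_force: [-0.3, -1.0, -0.6]
grip_width: 0.0872
grip_force: 0.0
```

move_arm(
  series="0 0 0 0 0 0; 0 0 0 0 0 0; 0 0 0 0 0 0; 0 0 0 0 0 0; 0 0 0 0 0 0; 0 0 0 0 0 0",
  jaw=0,
  newtons=25,
)

```text
time: 4.37
position: [0.5315, 0.0403, 0.0263]
tool_rot: [0.031, 1.0, -0.0, 0.0]
ft_force: [-0.2, -1.4, 1.1]
grip_width: 0.0548
grip_force: 0.6
```

```bash
python3 -c "
from h import *
st();print(row(PAD@G1))"
```

```text
t 4.37 p [531.4867  40.2885  26.306 ] q [-0.134   0.7591  1.8097 -0.0005  0.5721 -1.6429] f [-0.1977 -1.4163  1.0647] w 54.83746689083581 0.619738195091486
[-1.6 -1.9  1.3 -0.   0.  -0. ]
```

move_arm(
  series="0 0 0 0 0 0; 0 0 0 0 0 0; 0 0 0 0 0 0; 0 0 -20 0 0 0; 0 0 -55 0 0 0; 0 0 -95 0 0 0; 0 0 -130 0 0 0; 0 0 -160 0 0 0",
)

```text
time: 5.03
position: [0.531, 0.0408, 0.1878]
tool_rot: [0.031, 1.0, 0.0, 0.0]
ft_force: [-0.3, 0.5, -1.3]
grip_width: 0.0536
grip_force: 25.0
```

```bash
python3 -c "
from h import *
st();print('via',row(up(lean(0,0)@G1,100)),row(up(lean()@G1,40)))"
```

```text
t 5.03 p [531.007   40.8011 187.8336] q [-0.1335  0.4822  1.7222  0.0005  0.9369 -1.6429] f [-0.2694  0.5024 -1.3419] w 53.573883300808056 24.989092648029327
via [ -70.6 -228.8    8.    -8.   -54.6  -15.4] [ -70.6 -228.8   68.    -8.   -54.6  -15.4]
```

move_arm(
  series="-70 -229 0 -8 -54.6 -15.4; -70 -229 0 -8 -54.6 -15.4; -70 -229 0 -8 -54.6 -15.4; -70 -229 0 -8 -54.6 -15.4; -70 -229 0 -8 -54.6 -15.4; -70 -229 0 -8 -54.6 -15.4; -70 -229 0 -8 -54.6 -15.4; -70 -229 0 -8 -54.6 -15.4",
)

```text
time: 5.7
position: [0.6185, -0.1701, 0.225]
tool_rot: [-0.04, 0.958, 0.038, 0.281]
ft_force: [1.2, -0.3, -2.1]
grip_width: 0.0538
grip_force: 25.0
```

```bash
python3 -c "
from h import *
st();print('via',row(up(lean(0,0)@G1,100)),row(up(lean()@G1,40)))
s=robot.camera('side');t=robot.camera('top')
for p in (s,t): print([(np.round(a['xyz'],4),round(a['p'],2)) for n in('plate_foot','plate_top') for a in robot.tip_of(p,n)[:2]])
save(s,'s2.png');save(t,'t2.png')
"
```

```text
t 5.7 p [ 618.5328 -170.0618  225.0086] q [-0.6197  0.4654  1.7922  0.7593  0.5975 -2.8514] f [ 1.162  -0.2716 -2.1119] w 53.80421528986033 24.99088168144226
via [ 51.8 -20.9  19.3  -3.2 -22.   -7.5] [ 84.3 -23.9  69.7  -3.2 -22.   -7.5]
[(array([ 0.5813, -0.1719,  0.1948]), 0.78), (array([ 0.7549, -0.0407, -0.0003]), 0.24)]
[(array([ 0.587 , -0.1846,  0.196 ]), 0.68), (array([ 0.652 , -0.1767,  0.2407]), 0.73), (array([ 0.7549, -0.0375,  0.002 ]), 0.27)]
```

Joint 6 came up against its range, so this wrist turn will not reach the lean pose. I'll set the plate back on the pad, turn the gripper half round and take it again.

```bash
cat >> h.py <<'E'
def POSE(p,q): T=np.eye(4); T[:3,:3]=R.from_quat(q).as_matrix(); T[:3,3]=np.array(p)/1000; return T
E
python3 -c "
from h import *
q=np.array([.0307,.9995,0,0]);q/=np.linalg.norm(q)
print(row(POSE([531.5,40.3,150],q)))"
```

```text
[100.4 211.7  36.8   5.3  32.4   8.7]
```

move_arm(
  series="100.4 211.7 36.8 5.3 32.4 8.7; 100.4 211.7 36.8 5.3 32.4 8.7; 100.4 211.7 36.8 5.3 32.4 8.7; 100.4 211.7 36.8 5.3 32.4 8.7; 100.4 211.7 36.8 5.3 32.4 8.7; 100.4 211.7 36.8 5.3 32.4 8.7; 100.4 211.7 36.8 5.3 32.4 8.7; 100.4 211.7 36.8 5.3 32.4 8.7",
)

```text
time: 6.67
position: [0.5289, 0.0451, 0.148]
tool_rot: [0.029, 1.0, -0.0, -0.003]
ft_force: [-0.7, 0.3, -2.4]
grip_width: 0.0539
grip_force: 25.0
```

```bash
python3 -c "
from h import *
q=np.array([.0307,.9995,0,0]);q/=np.linalg.norm(q)
st();print(row(POSE([531.5,40.3,27],q)))"
```

```text
t 6.67 p [528.8748  45.088  147.9993] q [-0.1253  0.5442  1.7545 -0.0009  0.8493 -1.6378] f [-0.6582  0.3484 -2.411 ] w 53.861609863535456 24.99020755290985
[ -3.7  -4.6 121.   -0.   -0.4   0.2]
```

move_arm(
  series="-1 -2 30 0 0 0; -1 -2 65 0 0 0; -1 -2 90 0 0 0; -1 -2 100 0 0 0; -1 -2 105 0 0 0; -1 -2 110 0 0 0; -1 -2 112 0 0 0; -1 -2 112 0 0 0",
)

```text
time: 7.33
position: [0.5354, 0.0361, 0.0393]
tool_rot: [0.032, 0.999, -0.001, 0.003]
ft_force: [-0.4, 1.2, -1.1]
grip_width: 0.0534
grip_force: 25.0
```

```bash
python3 -c "
from h import *
q=np.array([.0307,.9995,0,0]);q/=np.linalg.norm(q)
st();print(row(POSE([531.5,40.3,26.5],q)))"
```

```text
t 7.33 p [535.3863  36.0522  39.3264] q [-0.1401  0.7362  1.8009 -0.0035  0.5991 -1.6442] f [-0.3718  1.1545 -1.0666] w 53.42544559179811 24.989047050476074
[ 4.2  4.  12.8 -0.1  0.3 -0.1]
```

move_arm(
  series="4 4 0 0 0 0; 4 4 4 0 0 0; 4 4 8 0 0 0; 4 4 10 0 0 0; 4 4 12 0 0 0; 4 4 13 0 0 0; 4 4 13 0 0 0; 4 4 13 0 0 0",
)

```text
time: 8.0
position: [0.5312, 0.0404, 0.0263]
tool_rot: [0.032, 0.999, -0.001, 0.002]
ft_force: [0.5, 0.1, 5.8]
grip_width: 0.0537
grip_force: 25.0
```

```bash
python3 -c "
from h import *
q=np.array([.0307,.9995,0,0]);q/=np.linalg.norm(q)
st();print(row(POSE([531.5,40.3,26.5],q)))"
```

```text
t 8.0 p [531.2341  40.3751  26.2985] q [-0.133   0.7585  1.8125 -0.0036  0.5664 -1.6368] f [0.5457 0.1172 5.8057] w 53.68933991245217 24.99178111553192
[-0.3 -0.1 -0.2 -0.1  0.2 -0.1]
```

move_arm(
  series="0 0 0 0 0 0; 0 0 0 0 0 0; 0 0 0 0 0 0; 0 0 0 0 0 0; 0 0 -20 0 0 0; 0 0 -50 0 0 0; 0 0 -80 0 0 7; 0 0 -80 0 0 14",
  jaw=1,
)

```text
time: 8.67
position: [0.534, 0.0403, 0.11]
tool_rot: [0.156, 0.988, -0.001, 0.006]
ft_force: [0.5, 0.9, -0.1]
grip_width: 0.0864
grip_force: 0.0
```

move_arm(
  series="0 0 0 0 0 56; 0 0 0 0 0 56; 0 0 0 0 0 56; 0 0 0 0 0 56; 0 0 0 0 0 56; 0 0 0 0 0 56; 0 0 0 0 0 56; 0 0 0 0 0 56",
)

```text
time: 9.33
position: [0.5307, 0.0406, 0.1054]
tool_rot: [0.602, 0.799, -0.0, 0.002]
ft_force: [-0.4, -1.1, -0.3]
grip_width: 0.0873
grip_force: 0.0
```

move_arm(
  series="0 0 0 0 0 56; 0 0 0 0 0 56; 0 0 0 0 0 56; 0 0 0 0 0 56; 0 0 0 0 0 56; 0 0 0 0 0 56; 0 0 0 0 0 56; 0 0 0 0 0 56",
)

```text
time: 10.0
position: [0.5308, 0.0406, 0.1054]
tool_rot: [0.906, 0.423, 0.001, 0.002]
ft_force: [0.2, 0.3, 0.0]
grip_width: 0.0869
grip_force: 0.0
```

move_arm(
  series="0 0 0 0 0 54; 0 0 0 0 0 54; 0 0 0 0 0 54; 0 0 0 0 0 54; 0 0 0 0 0 54; 0 0 0 0 0 54; 0 0 0 0 0 54; 0 0 0 0 0 54",
)

```text
time: 10.67
position: [0.5307, 0.0406, 0.1054]
tool_rot: [0.999, -0.035, 0.002, 0.001]
ft_force: [0.5, -0.2, 0.3]
grip_width: 0.0872
grip_force: 0.0
```

```bash
python3 -c "
from h import *
q=np.array([.9995,-.0307,0,0]);q/=np.linalg.norm(q)
st();print(row(POSE([531.5,40.3,25.5],q)))
for p in (robot.camera('top'),robot.camera('side')): print([(np.round(a['xyz'],4),round(a['p'],2)) for n in('plate_foot','plate_top') for a in robot.tip_of(p,n)[:2]])"
```

```text
t 10.67 p [530.744   40.5781 105.3973] q [-0.1327  0.6145  1.7848 -0.003   0.7388  1.5095] f [ 0.5251 -0.1916  0.3067] w 87.2153010052569 0.0
[ 0.5  0.  79.9  0.1 -0.2 -0.4]
[]
[(array([0.4848, 0.0454, 0.0208]), 0.57), (array([0.5599, 0.0398, 0.0129]), 0.59)]
```

move_arm(
  series="0.5 0 30 0 0 -0.4; 0.5 0 55 0 0 -0.4; 0.5 0 70 0 0 -0.4; 0.5 0 80 0 0 -0.4; 0.5 0 80 0 0 -0.4; 0.5 0 80 0 0 -0.4; 0.5 0 80 0 0 -0.4",
)

```text
time: 11.55
position: [0.5323, 0.0403, 0.0263]
tool_rot: [1.0, -0.028, 0.003, 0.001]
ft_force: [0.4, 0.7, 0.3]
grip_width: 0.0869
grip_force: 0.0
```

move_arm(
  series="0 0 0 0 0 0; 0 0 0 0 0 0; 0 0 0 0 0 0; 0 0 0 0 0 0; 0 0 0 0 0 0; 0 0 0 0 0 0; 0 0 0 0 0 0; 0 0 0 0 0 0",
  jaw=0,
  newtons=25,
)

```text
time: 12.22
position: [0.5317, 0.0403, 0.0258]
tool_rot: [1.0, -0.028, 0.002, 0.001]
ft_force: [0.9, 0.4, 2.2]
grip_width: 0.0536
grip_force: 25.0
```

move_arm(
  series="0 0 0 0 0 0; 0 0 -10 0 0 0; 0 0 -40 0 0 0; 0 0 -80 0 0 0; 0 0 -110 0 0 0; 0 0 -130 0 0 0; 0 0 -130 0 0 0",
)

```text
time: 12.8
position: [0.5339, 0.0405, 0.1604]
tool_rot: [1.0, -0.028, 0.007, 0.002]
ft_force: [0.4, 0.2, -1.7]
grip_width: 0.0538
grip_force: 25.0
```

```bash
cat >> h.py <<'E'
G1=G([[1,0,0],[0,-1,0],[0,0,-1]],[11,0,10])
E
python3 -c "
from h import *
st();print('via',row(up(lean(0,0)@G1,100)))"
```

```text
t 12.8 p [533.8622  40.4793 160.3674] q [-0.1321  0.5236  1.7472 -0.0026  0.8573  1.497 ] f [ 0.3529  0.1684 -1.6678] w 53.83865578788797 24.99973028898239
via [ 65.5 229.4 -17.6   8.1  53.9 -15. ]
```

move_arm(
  series="65 229 -40 8.1 53.9 -15; 65 229 -40 8.1 53.9 -15; 65 229 -40 8.1 53.9 -15; 65 229 -40 8.1 53.9 -15; 65 229 -40 8.1 53.9 -15; 65 229 -40 8.1 53.9 -15; 65 229 -40 8.1 53.9 -15; 65 229 -40 8.1 53.9 -15",
)

```text
time: 13.47
position: [0.5715, -0.1365, 0.1847]
tool_rot: [0.959, 0.055, 0.273, -0.052]
ft_force: [-0.1, -0.0, -2.7]
grip_width: 0.0538
grip_force: 25.0
```

```bash
python3 -c "
from h import *
st();print('via',row(up(lean(0,0)@G1,100)))"
```

```text
t 13.47 p [ 571.5498 -136.4547  184.678 ] q [-0.6324  0.4844  1.9408  0.9454  0.533   0.0348] f [-0.0928 -0.0047 -2.7307] w 53.814532409874815 25.00425159931183
via [ 5.2 57.4  4.6  0.9 22.7 -6.8]
```

move_arm(
  series="5 57 -5 0.9 22.7 -6.8; 5 57 -5 0.9 22.7 -6.8; 5 57 -5 0.9 22.7 -6.8; 5 57 -5 0.9 22.7 -6.8; 5 57 -5 0.9 22.7 -6.8; 5 57 -5 0.9 22.7 -6.8; 5 57 -5 0.9 22.7 -6.8; 5 57 -5 0.9 22.7 -6.8",
)

```text
time: 14.13
position: [0.5806, -0.1927, 0.1866]
tool_rot: [0.882, 0.1, 0.457, -0.054]
ft_force: [0.0, -0.3, -1.0]
grip_width: 0.0535
grip_force: 25.0
```

```bash
python3 -c "
from h import *
st();print('via',row(up(lean(0,0)@G1,100)))
s=robot.camera('side');t=robot.camera('top')
for p in (s,t): print([(np.round(a['xyz'],4),round(a['p'],2)) for n in('plate_foot','plate_top') for a in robot.tip_of(p,n)[:2]])
"
```

```text
t 14.13 p [ 580.5984 -192.7102  186.642 ] q [-0.8652  0.6239  2.0519  1.6725  0.8189 -0.9874] f [ 0.0128 -0.3156 -1.0163] w 53.52307070780849 24.999747276306152
via [-2.7  0.7  8.5 -0.   0.2 -0.2]
[(array([ 0.5609, -0.1955,  0.1426]), 0.53), (array([ 0.6004, -0.1843,  0.2028]), 0.46)]
[(array([ 0.5612, -0.2031,  0.1377]), 0.62), (array([ 0.6007, -0.1923,  0.2075]), 0.63), (array([ 0.5777, -0.1975,  0.0061]), 0.35)]
```

```bash
python3 -c "
from h import *
st();o=robot.get_obs();P=POSE(o['position']*1000,o['tool_rot'])@np.linalg.inv(G1)
print('foot',P@[-.04,0,.004,1],'top',P@[.04,0,.004,1])
print('a',row(up(lean(0,6)@G1,40)),'b',row(lean(8,6)@G1),'final',row(lean()@G1))
"
```

```text
t 14.43 p [ 581.9654 -192.4328  188.7775] q [-0.8632  0.6211  2.0504  1.6741  0.8202 -0.9897] f [-0.4135 -0.7784 -1.5933] w 53.70848043488657 24.99989926815033
foot [ 0.5583 -0.1981  0.1436  1.    ] top [ 0.6029 -0.1875  0.2091  1.    ]
a [-54.4   0.6  37.    0.    0.    0.1] b [-79.2   0.6  60.    0.    0.    0.1] final [-87.2   0.6  66.    0.    0.    0.1]
```

move_arm(
  series="-30 0.5 22 0 0 0; -54 0.5 42 0 0 0; -64 0.5 50 0 0 0; -72 0.5 55 0 0 0; -77 0.5 58 0 0 0; -79 0.5 60 0 0 0; -79 0.5 60 0 0 0; -79 0.5 60 0 0 0",
)

```text
time: 15.1
position: [0.5856, -0.1925, 0.0897]
tool_rot: [0.881, 0.102, 0.459, -0.053]
ft_force: [-0.2, -0.4, -0.6]
grip_width: 0.0537
grip_force: 25.0
```

```bash
python3 -c "
from h import *
st();print('final',row(lean()@G1));s=robot.camera('side');save(s,'s3.png')
a=cv2.resize(s['img'][160:270,190:400],None,fx=3.8,fy=3.8,interpolation=3); cv2.imwrite('pics/s3c.png',a[:,:,::-1])
f=R.from_quat(robot.get_obs()['tool_rot']).inv().apply(robot.get_obs()['ft_force']);print('tool force',f)
"
```

```text
t 15.1 p [ 585.6398 -192.4843   89.7329] q [-0.8567  0.856   2.0591  1.8942  0.8705 -1.3089] f [-0.2304 -0.4153 -0.6144] w 53.650268418204206 24.99994307756424
final [-8.1 -0.2  6.2  0.  -0.   0. ]
tool force [-0.8934  0.622   1.0557]
```

View pics/s3c.png

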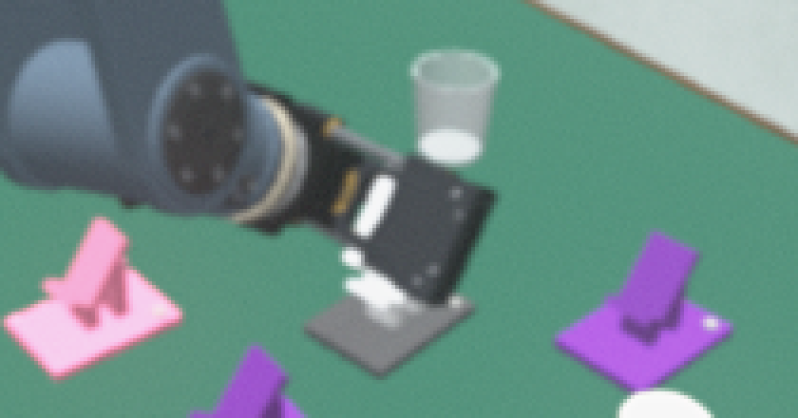

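The plate hovers just above the rest (foot at crop (352,256)), and the neighbours are clear. Easing down to the ledge.

move_arm(
  series="-2 0 1 0 0 0; -4 0 2 0 0 0; -6 0 3 0 0 0; -6 0 3 0 0 0; -6 0 3 0 0 0",
)

```text
time: 15.57
position: [0.5843, -0.1927, 0.0823]
tool_rot: [0.881, 0.102, 0.458, -0.053]
ft_force: [0.7, 0.2, -0.4]
grip_width: 0.0538
grip_force: 25.0
```

```bash
cat >> h.py <<'E'
def tf():
    o=robot.get_obs(); print('toolF',R.from_quat(o['tool_rot']).inv().apply(o['ft_force']))
E
python3 -c "
from h import *
st();tf();print('final',row(lean()@G1))"
```

```text
t 15.57 p [ 584.2784 -192.6788   82.2964] q [-0.8593  0.8733  2.0601  1.9054  0.8761 -1.3297] f [ 0.6843  0.2234 -0.3946] w 53.80715254373315 24.999782145023346
toolF [ 0.0887 -0.0616  0.8138]
final [-1.3 -0.1  3.1  0.   0.  -0. ]
```

move_arm(
  series="-1 0 0 0 0 0; -2 0 0 0 0 0; -2 0 0 0 0 0; -2 0 0 0 0 0",
)

```text
time: 15.9
position: [0.5833, -0.1929, 0.0809]
tool_rot: [0.881, 0.102, 0.459, -0.053]
ft_force: [0.1, -0.3, -1.0]
grip_width: 0.0536
grip_force: 25.0
```

```bash
python3 -c "
from h import *
st();tf();print('final',row(lean()@G1))"
```

```text
t 15.9 p [ 583.3246 -192.9283   80.8922] q [-0.8616  0.8771  2.0617  1.9075  0.8789 -1.3364] f [ 0.0752 -0.2839 -0.9595] w 53.641625883793694 24.999825060367584
toolF [-0.781   0.2937  0.5574]
final [ 0.5 -0.1  3.1  0.   0.  -0. ]
```

move_arm(
  series="0 0 1 0 0 0; 0 0 2 0 0 0; 0 0 2 0 0 0; 0 0 2 0 0 0",
)

```text
time: 16.23
position: [0.585, -0.1926, 0.0797]
tool_rot: [0.881, 0.102, 0.459, -0.053]
ft_force: [0.8, 0.3, -1.1]
grip_width: 0.0537
grip_force: 25.0
```

```bash
python3 -c "
from h import *
st();tf();print('final',row(lean()@G1))"
```

```text
t 16.23 p [ 584.9896 -192.5695   79.6976] q [-0.8579  0.8796  2.0585  1.9107  0.8778 -1.3362] f [ 0.8083  0.3017 -1.0954] w 53.66936648707071 24.999749064445496
toolF [-0.4061 -0.1096  1.3294]
final [ 0.5 -0.1  1.   0.   0.  -0. ]
```

move_arm(
  series="-1 0 0 0 0 0; -2 0 0 0 0 0; -2 0 0 0 0 0; -2 0 0 0 0 0",
)

```text
time: 16.57
position: [0.5848, -0.1926, 0.0796]
tool_rot: [0.88, 0.102, 0.461, -0.053]
ft_force: [3.2, 1.0, 4.8]
grip_width: 0.0536
grip_force: 25.0
```

```bash
python3 -c "
from h import *
st();tf();print('final',row(lean()@G1))"
```

```text
t 16.57 p [ 584.8432 -192.6048   79.645 ] q [-0.8601  0.8826  2.0598  1.913   0.8847 -1.3429] f [3.1576 1.0308 4.837 ] w 53.64314498499921 25.00035971403122
toolF [ 5.861  -0.2774 -0.0354]
final [ 0.6 -0.1  1.1  0.  -0.3  0. ]
```

move_arm(
  series="0.5 0 1 0 0 0; 1 0 1.5 0 0 0; 1 0 2 0 0 0; 1 0 2 0 0 0",
)

```text
time: 16.9
position: [0.5856, -0.1924, 0.0792]
tool_rot: [0.881, 0.101, 0.46, -0.053]
ft_force: [-5.2, 0.1, 8.9]
grip_width: 0.0536
grip_force: 25.0
```

```bash
python3 -c "
from h import *
st();tf();print('final',row(lean()@G1))"
```

```text
t 16.9 p [ 585.58   -192.379    79.1619] q [-0.857   0.8821  2.0584  1.9152  0.8803 -1.3396] f [-5.2259  0.0956  8.8969] w 53.56397253891832 25.002456307411194
toolF [ 4.3985 -1.278  -9.2463]
final [ 0.5 -0.1  0.2  0.1 -0.1 -0. ]
```

Both ledge and slab are in contact. Releasing and backing off along the tool axis.

move_arm(
  series="0 0 -1 0 0 0; 0 0 -1 0 0 0; 0 0 -1 0 0 0; 0 0 -1 0 0 0; 0 0 -1 0 0 0; 0 0 -1 0 0 0",
  jaw=1,
)

```text
time: 17.4
position: [0.585, -0.1924, 0.0779]
tool_rot: [0.881, 0.102, 0.458, -0.053]
ft_force: [1.4, 0.1, 0.6]
grip_width: 0.0838
grip_force: 0.0
```

move_arm(
  series="0 0 -15 0 0 0; 0 0 -40 0 0 0; 0 0 -70 0 0 0; 0 0 -100 0 0 0; 0 0 -130 0 0 0; 0 0 -130 0 0 0",
)

```text
time: 17.9
position: [0.4792, -0.2179, 0.1546]
tool_rot: [0.881, 0.1, 0.459, -0.052]
ft_force: [-0.0, 0.7, 0.4]
grip_width: 0.087
grip_force: 0.0
```

```bash
python3 -c "
from h import *
st();s=robot.camera('side');t=robot.camera('top')
for p in (s,t): print([(np.round(a['xyz'],4),round(a['p'],2)) for n in('plate_foot','plate_top') for a in robot.tip_of(p,n)[:2]])
L=lean();print('exp',L@[-.04,0,.004,1],L@[.04,0,.004,1])
a=cv2.resize(s['img'][160:270,190:400],None,fx=3.8,fy=3.8,interpolation=3); cv2.imwrite('pics/s4c.png',a[:,:,::-1])
print('g2 far',row(lean()@G2(-40)),row(lean()@G2(-100)))
"
```

```text
t 17.9 p [ 479.2216 -217.9152  154.6149] q [-1.1223  0.6984  2.2217  1.6339  0.9275 -1.3005] f [-0.0162  0.6578  0.3941] w 87.02015081027625 0.0
[(array([ 0.5651, -0.1991,  0.0339]), 0.79), (array([ 0.5679, -0.202 ,  0.0314]), 0.44), (array([ 0.6057, -0.1867,  0.0931]), 0.56)]
[(array([ 0.5623, -0.2034,  0.0344]), 0.85), (array([ 0.607 , -0.1888,  0.0977]), 0.56)]
exp [ 0.5623 -0.1977  0.0343  1.    ] [ 0.607  -0.1873  0.0998  1.    ]
g2 far [ 92.7   0.5 135.   69.2 -69.3 -69.2] [152.7   0.5 135.   69.2 -69.3 -69.2]
```

View pics/s4c.png

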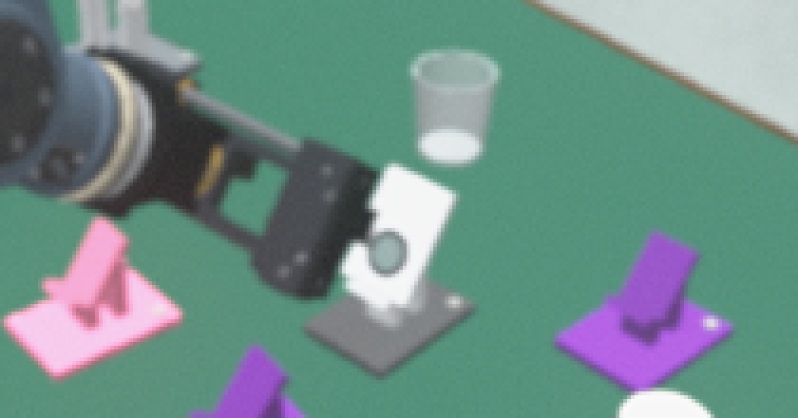

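The plate leans on the rest as expected. Its window is low at crop (387,252) and its plain top is at (425,180). Now I'll swing over to take it by the top.

move_arm(
  series="42 0 -10 4 -4 -4; 84 0 -10 8 -8 -8; 125 0 -10 12 -12 -12; 153 0 -10 16 -16 -16; 153 0 0 20 -20 -20; 153 0 0 24 -24 -24; 153 0 0 28 -28 -28; 153 0 0 32 -32 -32",
  jaw=0.6,
)

```text
time: 18.87
position: [0.5682, -0.1957, 0.2792]
tool_rot: [0.878, 0.413, 0.209, -0.122]
ft_force: [0.0, 0.3, -0.2]
grip_width: 0.0529
grip_force: 0.0
```

```bash
python3 -c "
from h import *
st();print(row(lean()@G2(-100)))
"
```

```text
t 18.87 p [ 568.2224 -195.7471  279.1594] q [-0.7478  0.4646  1.5478  0.5126  1.249  -0.2519] f [ 0.0137  0.3364 -0.188 ] w 52.94613505652886 0.0
[ 40.3  70.9 108.1  42.5 -42.3 -42.2]
```

move_arm(
  series="10 18 27 4 -4 -4; 20 36 54 8 -8 -8; 30 53 81 12 -12 -12; 40 71 108 16 -16 -16; 40 71 108 20 -20 -20; 40 71 108 24 -24 -24; 40 71 108 28 -28 -28; 40 71 108 32 -32 -32",
)

```text
time: 19.53
position: [0.6748, -0.1714, 0.1972]
tool_rot: [0.689, 0.69, -0.128, -0.179]
ft_force: [-1.2, 0.2, -0.6]
grip_width: 0.0525
grip_force: 0.0
```

```bash
python3 -c "
from h import *
st();print(row(lean()@G2(-60)))
"
```

```text
t 19.53 p [ 674.8145 -171.3805  197.182 ] q [-0.372   0.878   0.912  -0.0918  1.7858 -0.3727] f [-1.2119  0.183  -0.5767] w 52.547137483902844 0.0
[ -7.6  -7.3  36.2  10.3 -10.5 -10.2]
```

move_arm(
  series="-7.5 -7 0 4 -4 -4; -7.5 -7 0 8 -8 -8; -7.5 -7 10 10.3 -10.5 -10.2; -7.5 -7 20 10.3 -10.5 -10.2; -7.5 -7 25 10.3 -10.5 -10.2; -7.5 -7 25 10.3 -10.5 -10.2",
)

```text
time: 20.03
position: [0.6557, -0.1778, 0.1763]
tool_rot: [0.595, 0.746, -0.234, -0.188]
ft_force: [-0.4, 0.2, -0.3]
grip_width: 0.0522
grip_force: 0.0
```

```bash
python3 -c "
from h import *
st();print(row(lean()@G2(-10)),row(lean()@G2(24)))
"
```

```text
t 20.03 p [ 655.6795 -177.8462  176.2808] q [-0.3079  0.9331  0.9108 -0.303   1.8283 -0.5299] f [-0.4324  0.2421 -0.2693] w 52.18822872288464 0.0
[ 1.6  3.2 59.1  0.1 -0.3 -0.2] [ 1.4  3.1 93.1  0.1 -0.3 -0.2]
```

move_arm(
  series="1.5 3 30 0 0 0; 1.5 3 55 0 0 0; 1.5 3 70 0 0 0; 1.5 3 80 0 0 0; 1.5 3 88 0 0 0; 1.5 3 91 0 0 0; 1.5 3 91 0 0 0; 1.5 3 91 0 0 0",
)

```text
time: 20.7
position: [0.6095, -0.1888, 0.103]
tool_rot: [0.596, 0.746, -0.233, -0.185]
ft_force: [0.2, 0.3, 0.3]
grip_width: 0.0521
grip_force: 0.0
```

```bash
python3 -c "
from h import *
st();print(row(lean()@G2(24)));s=robot.camera('side')
a=cv2.resize(s['img'][160:270,190:400],None,fx=3.8,fy=3.8,interpolation=3); cv2.imwrite('pics/s5c.png',a[:,:,::-1])
"
```

```text
t 20.7 p [ 609.5433 -188.8211  103.0125] q [-0.3392  0.9479  1.0988 -0.3096  1.6197 -0.4939] f [0.2418 0.2888 0.3041] w 52.06195471629948 0.0
[ 2.1  0.   5.8  0.4 -0.1 -0.4]
```

View pics/s5c.png

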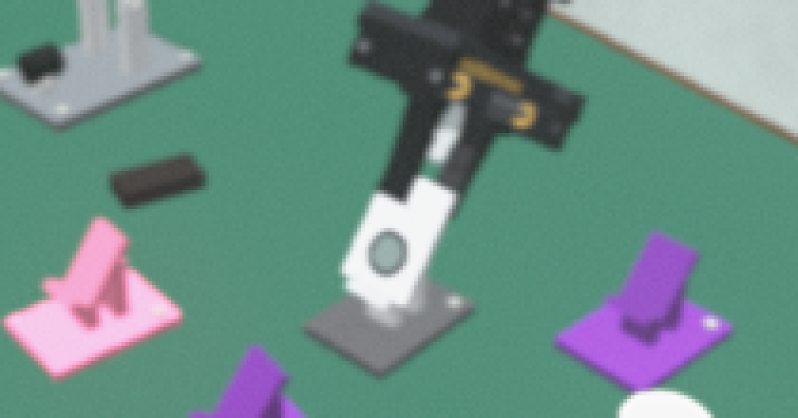

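Fingers straddle the plate's top at crop (430,190). I'll go slightly deeper and close.

move_arm(
  series="2 0 2 0.3 0 -0.3; 2 0 4 0.3 0 -0.3; 2 0 5 0.3 0 -0.3; 2 0 5 0.3 0 -0.3; 2 0 5 0.3 0 -0.3",
)

```text
time: 21.17
position: [0.6054, -0.187, 0.098]
tool_rot: [0.593, 0.747, -0.235, -0.188]
ft_force: [-0.9, 0.1, -0.2]
grip_width: 0.0525
grip_force: 0.0
```

move_arm(
  series="0 0 0 0 0 0; 0 0 0 0 0 0; 0 0 0 0 0 0; 0 0 0 0 0 0; 0 0 0 0 0 0; 0 0 0 0 0 0; 0 0 0 0 0 0; 0 0 0 0 0 0",
  jaw=0,
  newtons=25,
)

```text
time: 21.83
position: [0.6051, -0.1872, 0.0982]
tool_rot: [0.593, 0.747, -0.235, -0.188]
ft_force: [0.6, 1.1, 2.3]
grip_width: 0.0079
grip_force: 24.9
```

```bash
python3 -c "
from h import *
st();tf();print(row(lean()@G2(24)))
"
```

```text
t 21.83 p [ 605.1437 -187.1706   98.2409] q [-0.3379  0.9517  1.1095 -0.3121  1.6138 -0.4948] f [0.6068 1.1183 2.3394] w 7.855574392113632 24.93496349779889
toolF [ 0.957  -0.6516 -2.3982]
[-0.5  0.5 -0.3 -0.1 -0.2 -0. ]
```

move_arm(
  series="0 -1 -5 0 0 0; 0 -3 -20 0 0 0; 0 -5 -50 0 0 0; 0 -5 -85 0 0 0; 0 -5 -110 0 0 0; 0 -5 -120 0 0 0",
)

```text
time: 22.33
position: [0.6719, -0.1724, 0.2033]
tool_rot: [0.594, 0.748, -0.233, -0.184]
ft_force: [0.2, -0.0, -1.1]
grip_width: 0.0073
grip_force: 25.0
```

```bash
python3 -c "
from h import *
st();print(row(seat(120)@G2(24)))
"
```

```text
t 22.33 p [ 671.9064 -172.4292  203.2616] q [-0.2947  0.9285  0.8425 -0.3055  1.8931 -0.5433] f [ 0.2482 -0.0303 -1.0876] w 7.308938121240406 24.95785674196668
[419.9   1.4 -10.  -34.6   0.7   1.9]
```

move_arm(
  series="40 0 -10 -4 0 0.2; 80 0 -10 -9 0.2 0.5; 120 0 -10 -14 0.3 0.8; 160 0.5 -10 -19 0.4 1; 200 0.7 -10 -24 0.5 1.3; 240 1 -10 -29 0.6 1.6; 280 1 -10 -34.6 0.7 1.9; 310 1 -10 -34.6 0.7 1.9",
)

```text
time: 23.0
position: [0.5991, 0.1335, 0.2078]
tool_rot: [0.635, 0.772, -0.002, -0.005]
ft_force: [-1.3, -0.6, -1.3]
grip_width: 0.0078
grip_force: 25.0
```

```bash
python3 -c "
from h import *
st();print(row(seat(110)@G2(24)))
"
```

```text
t 23.0 p [599.058  133.4524 207.8179] q [ 0.0353  0.5579  1.4919  0.0049  1.1022 -0.1616] f [-1.2642 -0.576  -1.3203] w 7.831912024973719 24.972814796492457
[105.6   4.5   8.4  -0.5  -0.3  -0.1]
```

move_arm(
  series="30 1 5 0 0 0; 60 3 6 -0.4 -0.3 0; 85 4 7 -0.4 -0.3 0; 100 4.5 8 -0.4 -0.3 0; 103 4.5 8 -0.4 -0.3 0; 103 4.5 8 -0.4 -0.3 0; 103 4.5 8 -0.4 -0.3 0; 103 4.5 8 -0.4 -0.3 0",
)

```text
time: 23.67
position: [0.5898, 0.2311, 0.1999]
tool_rot: [0.636, 0.772, -0.001, 0.001]
ft_force: [0.6, -0.6, -1.3]
grip_width: 0.0078
grip_force: 25.0
```

```bash
python3 -c "
from h import *
st();print(row(seat(100)@G2(24)))
s=robot.camera('side');t=robot.camera('top')
for p in (s,t): print([(n,np.round(a['xyz'],4),round(a['p'],2)) for n in('plate_foot','mount_floor','mount') for a in robot.tip_of(p,n)[:1]])
o=robot.get_obs();P=POSE(o['position']*1000,o['tool_rot'])@np.linalg.inv(G2(24));print('foot',P@[-.04,0,.004,1])
# predicted channel tops and plate foot corners in the side view
k=5
a=cv2.resize(s['img'][90:200,170:290],None,fx=k,fy=k,interpolation=3)[:,:,::-1].copy()
M=F(*MNT[:2],0,MNT[3])
def dot(X,c):
    for u in proj(s,[(T@[*x,1])[:3] for T,x in X]): cv2.circle(a,tuple(int(v) for v in (u-[170,90]+.5)*k),3,c,-1)
dot([(M,[sx*.0055,sy*.0285,.09]) for sx in(-1,1) for sy in (-1,1)],(0,0,255))
dot([(P,[-.04,sy*.027,z]) for sy in (-1,1) for z in (0,.008)],(0,255,0))
dot([(M,[-.1065+.165*i,.055*sy,.012]) for i in (0,1) for sy in (-1,1)],(255,0,0))
cv2.imwrite('pics/s6.png',a)
"
```

```text
t 23.67 p [589.8001 231.1074 199.8753] q [ 0.1983  0.5893  1.4534 -0.0025  1.0991  0.0072] f [ 0.6453 -0.6098 -1.2676] w 7.82450314023836 24.97488529770635
[ 8.1 -5.4  9.9 -0.   0.1 -0.2]
[('plate_foot', array([0.5953, 0.2315, 0.124 ]), 0.66), ('mount_floor', array([0.586 , 0.2377, 0.0124]), 0.58), ('mount', array([ 0.5816,  0.2385, -0.0001]), 0.9)]
[('plate_foot', array([0.5908, 0.2248, 0.1214]), 0.58), ('mount_floor', array([0.5851, 0.2364, 0.0098]), 0.64), ('mount', array([0.5846, 0.2352, 0.    ]), 0.6)]
foot [0.5894 0.2322 0.1219 1.    ]
```

View pics/s6.png

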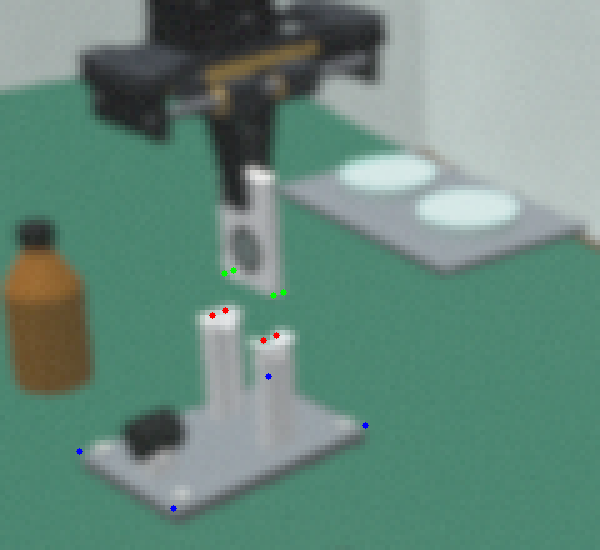

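The plate hangs upright above the channels. Its foot is at crop y≈280–298 and the channel tops are at (220,317) and (273,342). The predicted slot dots sit about 3 px left of the channel centres, so I'll refine the slot position numerically.

```bash
cat > ref.py <<'E'
from h import *
from scipy.optimize import least_squares
s=robot.camera('side'); im=s['img'].astype(int)
b=im.sum(2)/3; sat=im.max(2)-im.min(2)
for v in range(154,172,2): print(v,[int(x) for x in b[v,206:234]])
M=F(*MNT[:2],0,MNT[3])
w=.003
for sy in(-1,1):
    X=[(M@[sx*(.0055+w),sy*y,z,1])[:3] for z in (.09,.06) for sx in(-1,1) for y in (.022,.0285+w)]
    print(sy,proj(s,X).round(1).tolist())
E
python3 ref.py
```

```text
154 [106, 108, 119, 147, 191, 218, 217, 215, 222, 225, 217, 177, 130, 111, 106, 106, 107, 109, 109, 112, 113, 110, 107, 109, 107, 107, 107, 109]
156 [106, 108, 109, 124, 153, 176, 177, 170, 170, 175, 173, 152, 128, 115, 112, 114, 112, 120, 147, 181, 195, 184, 152, 122, 108, 108, 108, 108]
158 [107, 108, 109, 119, 142, 162, 166, 159, 157, 160, 159, 150, 135, 147, 173, 189, 186, 192, 212, 221, 220, 200, 163, 126, 107, 107, 109, 108]
160 [108, 107, 108, 117, 139, 160, 166, 159, 155, 158, 162, 154, 133, 124, 140, 166, 179, 182, 181, 180, 178, 160, 133, 113, 108, 108, 107, 109]
162 [108, 106, 109, 114, 133, 157, 166, 163, 156, 161, 161, 156, 141, 128, 143, 165, 169, 163, 162, 163, 158, 151, 136, 120, 109, 107, 108, 109]
164 [110, 108, 106, 111, 128, 151, 164, 163, 158, 159, 163, 159, 143, 127, 133, 157, 163, 160, 154, 152, 153, 150, 141, 118, 109, 108, 106, 109]
166 [106, 108, 108, 114, 125, 148, 164, 164, 159, 160, 164, 160, 145, 130, 136, 159, 165, 161, 157, 150, 152, 152, 139, 120, 108, 106, 107, 108]
168 [106, 108, 106, 111, 121, 145, 163, 168, 160, 158, 163, 164, 158, 155, 159, 166, 168, 161, 156, 153, 154, 150, 144, 129, 120, 112, 109, 109]
170 [110, 108, 109, 112, 125, 149, 166, 168, 159, 156, 162, 165, 161, 160, 162, 167, 167, 165, 156, 155, 156, 155, 154, 159, 153, 147, 139, 126]
-1 [[220.3, 157.3], [222.1, 158.1], [224.3, 155.8], [226.1, 156.6], [220.9, 165.3], [222.6, 166.2], [224.8, 163.8], [226.6, 164.7]]
1 [[212.4, 153.4], [210.8, 152.6], [216.4, 152.0], [214.7, 151.2], [213.1, 161.4], [211.4, 160.5], [217.0, 159.9], [215.3, 159.1]]
```

```bash
echo "MNT=(584,237.8,12,11.2)" >> h.py; python3 -c "
from h import *
print(row(seat(82)@G2(24)),row(seat(0)@G2(24)))"
```

```text
[ 6.4 -4.2 27.9 -0.   0.1 -0.1] [  6.5  -4.2 109.9  -0.    0.1  -0.1]
```

move_arm(
  series="3 -2 0 0 0 0; 6.4 -4.2 5 0 0 0; 6.4 -4.2 10 0 0 0; 6.4 -4.2 18 0 0 0; 6.4 -4.2 24 0 0 0; 6.4 -4.2 27 0 0 0; 6.4 -4.2 27 0 0 0; 6.4 -4.2 27 0 0 0",
)

```text
time: 24.78
position: [0.5838, 0.238, 0.1724]
tool_rot: [0.635, 0.772, -0.001, 0.0]
ft_force: [1.1, 0.2, -0.4]
grip_width: 0.008
grip_force: 25.0
```

```bash
python3 -c "
from h import *
st();print(row(seat(82)@G2(24)))"
```

```text
t 24.78 p [583.8046 238.0265 172.3639] q [ 0.2109  0.6194  1.4837 -0.0018  1.0393  0.0181] f [ 1.1402  0.2075 -0.416 ] w 7.9532677441972215 24.975149394012988
[-0.3  0.1  0.4 -0.1  0.1 -0.1]
```

Now ease down into the mouths and feel for contact.

move_arm(
  series="0 0 2 0 0 0; 0 0 4 0 0 0; 0 0 6 0 0 0; 0 0 8 0 0 0; 0 0 9 0 0 0; 0 0 9 0 0 0",
)

```text
time: 25.28
position: [0.5837, 0.2381, 0.1636]
tool_rot: [0.635, 0.772, -0.001, 0.0]
ft_force: [0.4, 0.2, -1.4]
grip_width: 0.008
grip_force: 25.0
```

```bash
python3 -c "
from h import *
st();tf();print(robot.get_obs()['moment'],row(seat(73)@G2(24)))"
```

```text
t 25.28 p [583.6958 238.0653 163.5518] q [ 0.211   0.6305  1.4908 -0.0018  1.021   0.0181] f [ 0.3836  0.181  -1.439 ] w 8.02217419623265 24.9750325223431
toolF [0.1059 0.4122 1.4386]
[-0.1087  0.0917 -0.0132] [-0.3  0.2  0.6 -0.   0.1 -0.1]
```

move_arm(
  series="0 0 2 0 0 0; 0 0 3 0 0 0; 0 0 4 0 0 0; 0 0 5 0 0 0; 0 0 5 0 0 0",
)

```text
time: 25.7
position: [0.5838, 0.238, 0.1587]
tool_rot: [0.635, 0.772, -0.001, 0.001]
ft_force: [0.3, -0.6, -1.0]
grip_width: 0.0079
grip_force: 25.0
```

```bash
python3 -c "
from h import *
st();tf();print(robot.get_obs()['moment'],row(seat(68)@G2(24)))"
```

```text
t 25.7 p [583.8327 238.0209 158.6515] q [ 0.2109  0.6369  1.4942 -0.002   1.0109  0.0181] f [ 0.2758 -0.5917 -0.9766] w 7.898182064290142 24.975305108819157
toolF [-0.6321  0.157   0.9776]
[-0.1616  0.0151  0.0158] [-0.2  0.1  0.7 -0.   0.1 -0.1]
```

move_arm(
  series="0 0 3 0 0 0; 0 0 6 0 0 0; 0 0 9 0 0 0; 0 0 12 0 0 0; 0 0 15 0 0 0; 0 0 15 0 0 0",
)

```text
time: 26.2
position: [0.5835, 0.2379, 0.143]
tool_rot: [0.635, 0.772, -0.001, 0.0]
ft_force: [0.6, 0.2, -1.5]
grip_width: 0.008
grip_force: 25.0
```

```bash
python3 -c "
from h import *
st();tf();print(robot.get_obs()['moment'],row(seat(53)@G2(24)));s=robot.camera('side')
a=cv2.resize(s['img'][90:200,170:290],None,fx=5,fy=5,interpolation=3)[:,:,::-1]
cv2.imwrite('pics/s7.png',a)"
```

```text
t 26.2 p [583.495  237.9137 142.9732] q [ 0.2108  0.6574  1.5051 -0.0019  0.9804  0.0181] f [ 0.5525  0.2428 -1.5118] w 7.996098205507491 24.976700622355565
toolF [0.1344 0.591  1.5108]
[-0.13   -0.0428  0.0353] [-0.2  0.5 -0.  -0.1  0.1 -0.1]
```

View pics/s7.png

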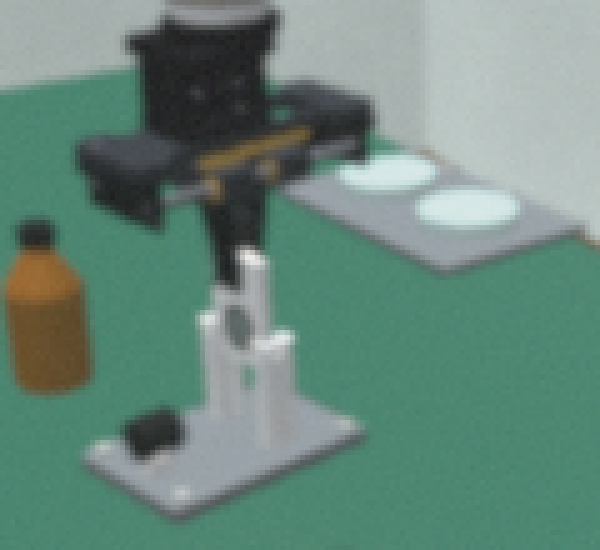

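The plate has entered both channels (its sides disappear behind the lips at crop (207,318) and (275,340)) with no contact force. Continuing down.

move_arm(
  series="0 0.3 4 0 0 0; 0 0.3 8 0 0 0; 0 0.3 12 0 0 0; 0 0.3 16 0 0 0; 0 0.3 20 0 0 0; 0 0.3 24 0 0 0; 0 0.3 24 0 0 0",
)

```text
time: 26.83
position: [0.5836, 0.2379, 0.1187]
tool_rot: [0.635, 0.772, -0.001, 0.0]
ft_force: [0.0, -1.4, -2.8]
grip_width: 0.0076
grip_force: 25.0
```

```bash
python3 -c "
from h import *
st();tf();print(row(seat(0)@G2(24)))"
```

```text
t 26.83 p [583.6452 237.9273 118.7272] q [ 0.2108  0.6908  1.519  -0.002   0.9336  0.0182] f [ 0.0494 -1.3636 -2.8097] w 7.642668548161756 24.97512793634087
toolF [-1.3431 -0.209   2.8123]
[-0.1  0.4 28.7 -0.1  0.1 -0.1]
```

move_arm(
  series="0 0 4 0 0 0; 0 0 8 0 0 0; 0 0 12 0 0 0; 0 0 16 0 0 0; 0 0 20 0 0 0; 0 0 22 0 0 0; 0 0 22 0 0 0",
)

```text
time: 27.42
position: [0.5839, 0.2379, 0.0971]
tool_rot: [0.635, 0.772, -0.001, 0.0]
ft_force: [0.6, -1.0, -1.2]
grip_width: 0.0079
grip_force: 25.0
```

```bash
python3 -c "
from h import *
st();tf();print(row(seat(0)@G2(24)))"
```

```text
t 27.42 p [583.865  237.9449  97.1141] q [ 0.2107  0.7215  1.5297 -0.002   0.8916  0.0183] f [ 0.5754 -0.9552 -1.2116] w 7.868299114028919 24.975020906422287
toolF [-1.0461  0.3822  1.2128]
[-0.2  0.1  7.1 -0.1  0.1 -0.1]
```

move_arm(
  series="0 0 1 0 0 0; 0 0 2 0 0 0; 0 0 3 0 0 0; 0 0 4 0 0 0; 0 0 5 0 0 0; 0 0 5 0 0 0; 0 0 5 0 0 0",
)

```text
time: 28.0
position: [0.5843, 0.238, 0.0928]
tool_rot: [0.635, 0.772, -0.0, 0.001]
ft_force: [0.1, -1.0, -1.7]
grip_width: 0.0078
grip_force: 25.0
```

```bash
python3 -c "
from h import *
st();tf();print(row(seat(0)@G2(24)))"
```

```text
t 28.0 p [584.3448 238.0332  92.8448] q [ 0.2107  0.7277  1.5314 -0.002   0.8823  0.0183] f [ 0.1041 -0.9624 -1.7495] w 7.845856400696284 24.975243341177702
toolF [-0.9617 -0.0836  1.751 ]
[-0.2 -0.4  2.8  0.   0.1 -0.1]
```

move_arm(
  series="0 0 0.5 0 0 0; 0 0 1 0 0 0; 0 0 1.5 0 0 0; 0 0 2 0 0 0; 0 0 2 0 0 0; 0 0 2 0 0 0",
)

```text
time: 28.5
position: [0.5842, 0.238, 0.0908]
tool_rot: [0.635, 0.772, -0.001, 0.001]
ft_force: [0.0, -2.7, 0.0]
grip_width: 0.0076
grip_force: 25.0
```

```bash
python3 -c "
from h import *
st();tf();print(row(seat(0)@G2(24)))"
```

```text
t 28.5 p [584.199  238.0108  90.821 ] q [ 0.2107  0.7306  1.5324 -0.0021  0.8787  0.0182] f [ 0.022  -2.7301  0.0428] w 7.610638147880226 24.975052872905508
toolF [-2.6833 -0.5041 -0.0385]
[-0.2 -0.2  0.8 -0.   0.1 -0.1]
```

move_arm(
  series="0 0 0.5 0 0 0; 0 0 1 0 0 0; 0 0 1.5 0 0 0; 0 0 1.5 0 0 0",
)

```text
time: 28.83
position: [0.5843, 0.238, 0.0902]
tool_rot: [0.635, 0.772, -0.0, 0.001]
ft_force: [-0.8, -3.1, 4.6]
grip_width: 0.0081
grip_force: 25.0
```

```bash
python3 -c "
from h import *
st();tf();print(row(seat(0)@G2(24)))"
```

```text
t 28.83 p [584.3155 238.0118  90.1656] q [ 0.2107  0.7316  1.5327 -0.0022  0.8771  0.0182] f [-0.8471 -3.0912  4.5525] w 8.064209593677866 24.966943496838212
toolF [-2.8776 -1.4258 -4.5481]
[-0.1 -0.4  0.2  0.   0.1 -0.1]
```

move_arm(
  series="0 0 0.5 0 0 0; 0 0 1 0 0 0; 0 0 1 0 0 0",
)

```text
time: 29.08
position: [0.5844, 0.238, 0.0901]
tool_rot: [0.635, 0.772, -0.0, 0.001]
ft_force: [-1.0, -3.0, 10.2]
grip_width: 0.0079
grip_force: 25.0
```

```bash
python3 -c "
from h import *
st();tf();print(row(seat(0)@G2(24)))"
```

```text
t 29.08 p [584.3861 237.9872  90.0631] q [ 0.2107  0.7317  1.5328 -0.0023  0.8766  0.0182] f [-1.024  -2.9684 10.2426] w 7.898323041644919 24.961861333285924
toolF [ -2.7334  -1.5713 -10.2387]
[-0.1 -0.4  0.1  0.   0.1 -0.1]
```

The plate is firmly on the floor (10 N, no further travel). Release and withdraw straight up.

move_arm(
  series="0 0 -1 0 0 0; 0 0 -1 0 0 0; 0 0 -1 0 0 0; 0 0 -1 0 0 0; 0 0 -1 0 0 0",
  jaw=0.45,
)

```text
time: 29.5
position: [0.5839, 0.2382, 0.0889]
tool_rot: [0.635, 0.772, -0.001, 0.0]
ft_force: [0.8, -0.0, 1.1]
grip_width: 0.0331
grip_force: 0.0
```

move_arm(
  series="0 0 -5 0 0 0; 0 0 -20 0 0 0; 0 0 -45 0 0 0; 0 0 -80 0 0 0; 0 0 -110 0 0 0; 0 0 -110 0 0 0; 0 0 -110 0 0 0",
)

```text
time: 30.08
position: [0.5855, 0.2386, 0.202]
tool_rot: [0.635, 0.772, 0.002, 0.002]
ft_force: [-0.4, -0.3, -0.6]
grip_width: 0.0392
grip_force: 0.0
```

```bash
python3 -c "
from h import *
st();s=robot.camera('side');t=robot.camera('top')
for p in (s,t): print([(n,np.round(a['xyz'],4),round(a['p'],2)) for n in('plate_top','plate','beaker','bottle','jar') for a in robot.tip_of(p,n)[:1]])
a=cv2.resize(s['img'][110:200,170:290],None,fx=6,fy=6,interpolation=3)[:,:,::-1]
cv2.imwrite('pics/s8.png',a)"
```

```text
t 30.08 p [585.5444 238.6183 202.0247] q [ 0.2112  0.5833  1.4588 -0.0016  1.0942  0.018 ] f [-0.433  -0.316  -0.6312] w 39.21235943461738 0.0
[('plate_top', array([0.5836, 0.2349, 0.0863]), 0.52), ('plate', array([0.5874, 0.2359, 0.0566]), 0.55), ('beaker', array([ 0.7556, -0.0451, -0.0035]), 0.66), ('bottle', array([0.5058, 0.4089, 0.003 ]), 0.9), ('jar', array([ 0.6005, -0.4181, -0.0005]), 0.89)]
[('plate_top', array([0.5833, 0.2354, 0.0912]), 0.55), ('plate', array([0.5875, 0.2405, 0.056 ]), 0.55), ('beaker', array([ 0.7537, -0.0385,  0.0036]), 0.61), ('bottle', array([0.5051, 0.411 , 0.0016]), 0.57), ('jar', array([ 0.5955, -0.4187, -0.0027]), 0.73)]
```

View pics/s8.png

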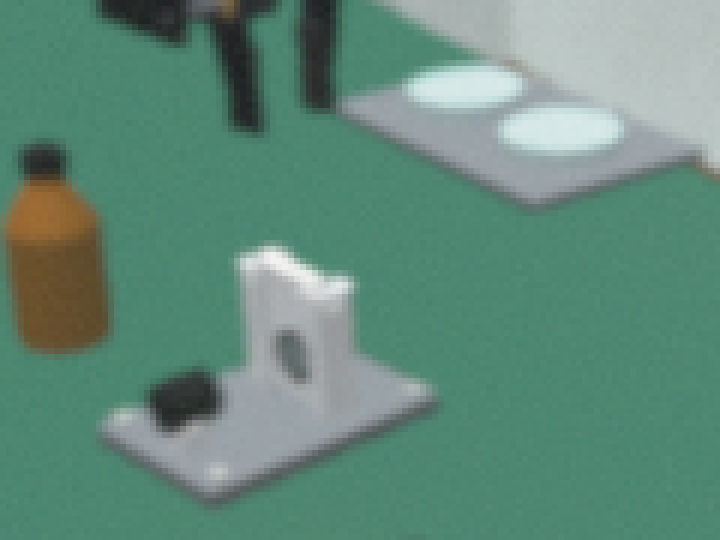

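The plate stands upright in the channels. Its top edge is level with the channel tops (crop (300,270)), the window is low at (292,355), and the bystanders have not moved. Handing in.

```bash
python3 -c "
from rig import robot
print(robot.hand_in())"
```

```text
the job is handed in; nothing more can be done
None
```

The plate is upright on the mount's floor, window end down, after being leaned on the rest and re-gripped; the job was handed in at about 30 s, and the one doubt is that joint 6 read -2.8514 rad (range -2.85) during my first lean attempt, after which I put the plate back and re-gripped it.

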